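# Spent flashlight batteries into the recycling jar

### The job

Drop the two spent batteries (orange sleeves) one at a time through the narrow neck of the stoneware jar, in either order, so that both end up down inside it. Leave the fresh battery (blue sleeve) and the jar standing where they are.

Things in the scene. Friction and masses are not known exactly. Their poses are not given: they have to be found in the camera images.
- spent1_center (a point): centre (half-way up) of one spent D-size battery: upright cylinder standing on the bench, 34 mm diameter, 61 mm tall including the 3 mm steel contact nub on top, orange sleeve that also covers the rim of the top, thin steel band at the foot, about 140 g. The point is 29 mm above its foot; z runs along the cylinder, upward.
- spent2_center (a point): centre of the other spent D-size battery: identical, orange sleeve, 34 mm diameter, 61 mm tall; the point is 29 mm above its foot; z upward along the cylinder.
- fresh_center (a point): centre of the fresh D-size battery that is to stay: same size and shape standing on the bench, but with a blue sleeve; the point is 29 mm above its foot; z upward along the cylinder.
- jar_mouth (a point): centre of the mouth, level with the rim, of the stoneware jar standing loose on the bench (2.2 kg, 190 mm tall; cream body of 128 mm diameter up to 115 mm, brown sloping shoulder from 115 to 150 mm, straight brown neck from 150 mm to the rim at 190 mm). The neck is open, 60 mm inner and 72 mm outer diameter; below it the inside widens to 116 mm; the inner floor is 182 mm below the rim. z upward along the jar's axis.
Not all that is in view belongs to the job. Leave any yellow look-alike of the part that bears spent1_center alone.

How it is judged (in metres and radians):
On the way, in this order (a step that is already met when the one before it is completed fails the run):
1. one spent battery is down inside the jar (((z of spent1_center in the frame of jar_mouth below -0.06 m and horizontal distance between spent1_center and jar_mouth below 0.06 m) or (z of spent2_center in the frame of jar_mouth below -0.06 m and horizontal distance between spent2_center and jar_mouth below 0.06 m))), for 0.2 s.
2. then both spent batteries are down inside the jar (z of each of spent1_center, spent2_center in the frame of jar_mouth below -0.06 m and horizontal distance between each of spent1_center, spent2_center and jar_mouth below 0.06 m), for 0.2 s.
At the end, for the whole second after the job is handed in: Both orange batteries lie inside the jar, their centres more than 60 mm below the rim and within 60 mm of its axis; the jar stands upright (within 0.1 rad) with its mouth within 40 mm of where it started; the blue battery stands upright (within 0.1 rad) within 30 mm of where it started (all of step 2 and angle between each of jar_mouth, fresh_center's own z axis and vertical below 0.1 rad and distance of jar_mouth from where it was at the start of the episode below 0.04 m and distance of fresh_center from where it was at the start of the episode below 0.03 m); the robot touches nothing.
It fails at once if the jar is tipped by more than 0.25 rad or its mouth is moved by more than 40 mm (angle between jar_mouth's own z axis and vertical above 0.25 rad or distance of jar_mouth from where it was at the start of the episode above 0.04 m).
It fails at once if the fresh blue battery is moved by more than 30 mm or knocked over (distance of fresh_center from where it was at the start of the episode above 0.03 m or angle between fresh_center's own z axis and vertical above 0.5 rad).
It also fails if it takes over 64 s, if anything falls off the work surface, if the arm or the gripper's body presses on something with over 40 N, if the wrist force passes 120 N, or if a joint passes its speed limit or range.

### The arm

A 6-joint arm with a two-finger parallel gripper is mounted at the origin on the work surface. World frame = base frame: x ahead of the robot, y to its left, z up, the work surface at z = 0. Lengths are in m, angles in degrees, forces in N, time in s.
With the tool pointing down it reaches from about 0.35 to 0.875 m from the base axis. Payload 4.2 kg.
Tool frame: the origin (TCP) lies on the centre line of the jaws, within the pads' length; the fingertips stand 19 mm ahead of it and the grasp point (between the pads) is the TCP; x points along the fingers, y is the direction in which the jaws open and shut, and the axes are right-handed (so a half turn about x gives the same grasp; the last joint's range is limited). The gripper opens to 87 mm and grips with 3 to 60 N. Pads are 19 mm wide; open, the fingers measure 117 mm over their backs; the gripper's body (75 mm by 190 mm) begins 51 mm behind the grasp point.
Start: joints at [79.676, 22.042, 0.453, 0, -68.411, -14.817], TCP at [0.265, 0.566, 0.242] pointing down, gripper open.
Joint ranges: [-179.83, 179.83], [-69.29, 118.12], [-61.27, 80.66], [-181.25, 117.63], [-171.15, -9.14], [-177.46, 177.46]. Speed limits (degrees/s): [159.86, 159.86, 180, 180, 180, 180].

### API

Orientations are given as a 3x3 rotation matrix whose columns are the frame's x, y, z axes.
In Python, from station import r, viewer, job, spotter gives the robot as it stands.
- The arm moves only by the tool play_rows, never from a script. Its argument "commands" is a list of rows, each an object of numbers: "fingers": the gripper command: -1 is fully open, 1 is shut, values between are in proportion; "tx", "ty", "tz": the shift along the tool's x, y, z normalised to -1 to 1, where 1 is 750 mm; "ax", "ay", "az": the turn, a rotation vector about the tool's x, y, z normalised to -1 to 1, where 1 is pi rad. In form: [{"fingers": .., "tx": .., "ty": .., "tz": .., "ax": .., "ay": .., "az": ..}, ...]. A call has 1 to 5 rows; each row is the pose to reach, as a shift and turn from the pose commanded when the call began, along the tool's axes at that moment, turning the shorter way round; what a row does not reach only later rows make up. A row lasts 1/12 s, in which the tool goes at most 41.7 mm and 7.16 degrees, less where a joint would pass 70% of its speed; a pose out of reach is approached as far as the arm can. A call with a number of a shift or a turn outside -1 to 1 is refused whole. A call with a gripper value outside its range is refused whole. The fingers move at their own pace and stop on an object; the grip force is fixed at half the most. Time passes only in rows, so rows that repeat a pose let the fingers close. It gives the time, the measured TCP pose, the force and the opening at its end, in the units of the state.
- r.sense(): the state, without advancing time (a new reading comes with each control period).
- viewer.capture(name): name is "scene" or "top" or "wrist"; returns a dict with "image" (384x512x3 uint8, red, green, blue), "fx", "fy", "cx", "cy" (pixels), "R" (3x3) and "t" (3): a world point X has camera coordinates R X + t; the wrist camera has in their place "mount" (4x4, takes a point from camera to tool coordinates, whose origin is the TCP and whose axes are the tool frame's). Camera axes: x right, y down, z forward; pixel columns grow to the right and rows downward; lengths in m; the calibration is good to about 2 mm. The wrist camera is an equidistant fisheye: a pixel r from the principal point sees the ray r / f radians off the axis. A picture is of the moment at which its call begins: read the wrist's pose just before it. There is no depth.
- job.finish_job(): hands the job in, once; it reports no verdict.
Trained networks look in a picture, given as the dict that the camera call returned (one of the last four; its "shot" number tells which), for a name from the list of things; names that differ only in an ending like _2 or _b are one class to them, and where a whole thing is asked for, a point or a joint stands for the part that bears it (a point fixed in the world has none). Each returns a list of dicts, best first, with "score" (0 to 1); they miss things now and then, are a little off and sometimes report something else, mostly with a low value. They report only what shows in the picture. A call takes as long as a camera call. They do not tell look-alikes from the thing itself.
- spotter.find_in(name, picture): "uv" ([column, row] in pixels, amid what is visible of it).
- spotter.silhouettes(name, picture): "region" (384x512 bool, what is visible of it) and "uv" ([column, row] in pixels, amid what is visible of it).
The state is a dict: "time_s": time; "joints": joint angles; "joint_velocities": joint speeds; "effort": joint torques, N m; "tcp_pos": TCP position; "ee_rot": TCP orientation; "wrist_force": force on the tool from outside, world axes, zero at the start; "moment": the same for the moment, N m; "gripper_width": opening from 0.0 (shut) to 1.0 (fully open).
Only numpy, scipy, OpenCV 4.12 (cv2) and the standard library are available. Lean on these libraries where they do the work, as an engineer would, in place of code of your own. Each camera call takes 0.05 s, during which the arm holds its last target. There are 200 camera calls.

## Working session

There is one attempt and no reset: what is moved stays moved. The work goes in short steps, Python scripts to look and compute and a tool call to move; the robot and the scene stay as the last step left them, time stands still between calls to the robot, and variables do not carry over. Pictures are saved under pics/ and viewed, about 8 in all and at most 12, crops included, and the job is handed in when it is done.

Besides the shell and the picture viewer there is one more tool, called after ">>>" in YAML: its name, and indented under it one key for each argument. play_rows: Moves the arm, as the interface text tells. Its arguments: {"type":"object","properties":{"commands":{"type":"array"}},"required":["commands"]}

```bash
mkdir -p pics; cat > h.py <<'E'
import numpy as np, cv2
from station import r, viewer, job, spotter
def ray(c,uv):
    d=np.array([(uv[0]-c["cx"])/c["fx"],(uv[1]-c["cy"])/c["fy"],1.]); R=np.array(c["R"]);t=np.array(c["t"])
    return -R.T@t, R.T@d
def at(c,uv,z):
    o,d=ray(c,uv); return (o+d*(z-o[2])/d[2])
def save(c,n,box=None,s=1):
    im=np.array(c["image"])[:,:,::-1]
    if box: im=im[box[1]:box[3],box[0]:box[2]]
    cv2.imwrite("pics/"+n,cv2.resize(im,None,fx=s,fy=s,interpolation=cv2.INTER_CUBIC))
E
python3 - <<'E'
from h import *
s=r.sense();print(s["time_s"],s["tcp_pos"],np.round(s["ee_rot"],3).tolist(),s["gripper_width"])
ims=[]
for n in ("top","scene"):
    c=viewer.capture(n);save(c,n+".png",s=1.5);print(n,"cam at",np.round(-np.array(c["R"]).T@c["t"],3))
    for k,z in (("spent1_center",.03),("fresh_center",.03),("jar_mouth",.19)):
        for f in spotter.find_in(k,c): print(k,np.round(f["uv"],1),round(f["score"],2),np.round(at(c,f["uv"],z),3))
E
```

```text
0.0 [0.26526434 0.56529133 0.2404502 ] [[-0.001, -0.425, -0.905], [-0.002, -0.905, 0.425], [-1.0, 0.002, -0.0]] 0.9999234130608199
top cam at [ 0.496 -0.024  0.992]
spent1_center [298.1 258.3] 0.56 [ 0.432 -0.122  0.03 ]
spent1_center [300.5 228.1] 0.53 [ 0.5   -0.127  0.03 ]
fresh_center [395.1 225.3] 0.57 [ 0.508 -0.343  0.03 ]
jar_mouth [121.5 182.9] 0.67 [0.583 0.231 0.19 ]
scene cam at [0.773 0.341 0.788]
spent1_center [256.6 182.5] 0.85 [ 0.492 -0.131  0.03 ]
spent1_center [282.9 175.3] 0.83 [ 0.419 -0.113  0.03 ]
fresh_center [214.2 135.6] 0.54 [ 0.509 -0.343  0.03 ]
jar_mouth [317.3 332.1] 0.58 [0.625 0.277 0.19 ]
```

View pics/top.png

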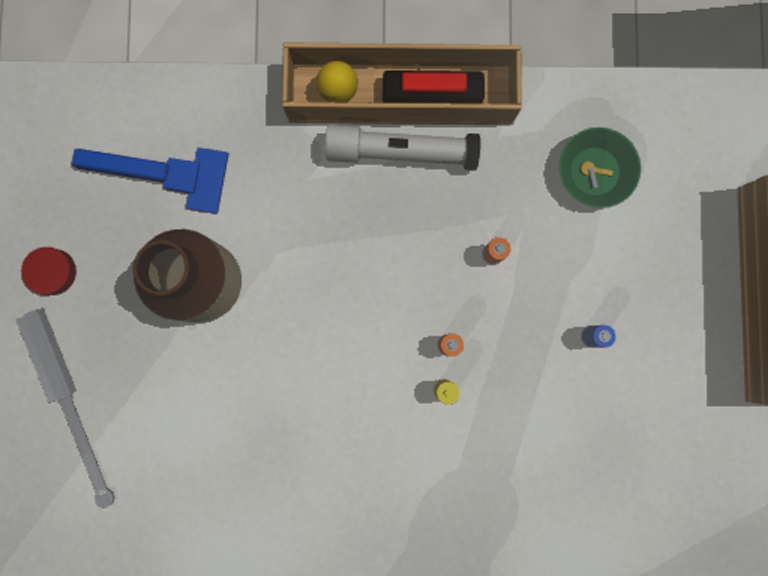

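View pics/scene.png

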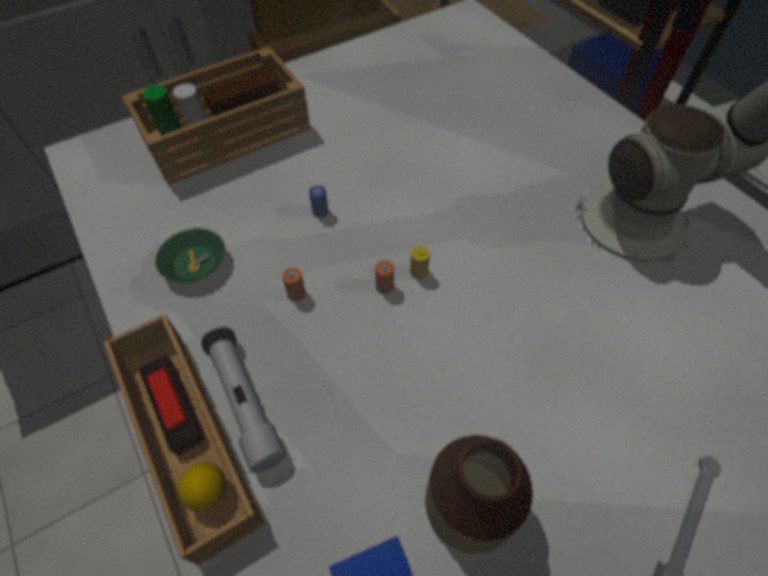

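The top view shows orange batteries at about (333,167) and (301,230), a yellow look-alike at (298,261), the blue battery at (403,224) and the jar mouth at (107,180) (raw pixels). The spotter's hit at (298,258) is the yellow one, so I reject it. Next I measure by colour and circle fitting.

```bash
cat > m.py <<'E'
from h import *
C={n:viewer.capture(n) for n in("top","scene")}
for n,c in C.items():
    im=np.array(c["image"]);hsv=cv2.cvtColor(im,cv2.COLOR_RGB2HSV)
    for k,(a,b) in {"orange":(3,14),"yellow":(22,34),"blue":(105,125)}.items():
        m=cv2.inRange(hsv,(a,110,70),(b,255,255))
        q,l,st,ce=cv2.connectedComponentsWithStats(cv2.morphologyEx(m,cv2.MORPH_CLOSE,np.ones((5,5))))
        for i in range(1,q):
            if 40<st[i,4]<500: print(n,k,st[i],np.round(ce[i],1),"z.058/.03:",np.round(at(c,ce[i],.055)[:2],3),np.round(at(c,ce[i],.03)[:2],3))
for n,uv in (("top",(107.5,179.5)),("scene",(325,313))): print(n,"mouth",at(C[n],uv,.19))
save(C["top"],"crop.png",(280,140,420,280),4)
a=np.hstack([cv2.resize(np.array(C["top"]["image"])[140:230,70:170],(400,360)),cv2.resize(np.array(C["scene"]["image"])[280:370,275:375],(400,360))])
cv2.imwrite("pics/jar.png",a[:,:,::-1])
E
python3 m.py
```

```text
top orange [325 158  15  15 123] [332.2 165.6] z.058/.03: [ 0.641 -0.196] [ 0.644 -0.2  ]
top orange [103 173  22  23  42] [116.9 188.1] z.058/.03: [0.586 0.284] [0.588 0.292]
top orange [294 223  15  15 131] [300.9 229.4] z.058/.03: [ 0.497 -0.125] [ 0.497 -0.128]
top yellow [387 108  20   9  80] [394.8 112.2] z.058/.03: [ 0.764 -0.339] [ 0.771 -0.347]
top yellow [291 253  15  17 191] [298. 261.] z.058/.03: [ 0.428 -0.119] [ 0.426 -0.121]
top blue [396 217  14  14 119] [402.2 223.5] z.058/.03: [ 0.512 -0.351] [ 0.512 -0.36 ]
scene orange [250 174  12  11  82] [255.9 179.4] z.058/.03: [ 0.498 -0.125] [ 0.488 -0.141]
scene orange [189 179  12  11  87] [194.5 184.3] z.058/.03: [ 0.641 -0.196] [ 0.636 -0.214]
scene orange [ 92 255  31  30 292] [111.3 270.7] z.058/.03: [ 0.901 -0.081] [ 0.906 -0.095]
scene yellow [274 164  12  11 105] [279.7 169.2] z.058/.03: [ 0.427 -0.12 ] [ 0.415 -0.135]
scene yellow [125 167   8  14  64] [128.3 174.7] z.058/.03: [ 0.776 -0.317] [ 0.776 -0.339]
scene blue [207 125  10   7  62] [211.4 128. ] z.058/.03: [ 0.51  -0.351] [ 0.501 -0.375]
top mouth [0.58935424 0.25791696 0.19      ]
scene mouth [0.59578795 0.25932078 0.19      ]
```

View pics/jar.png

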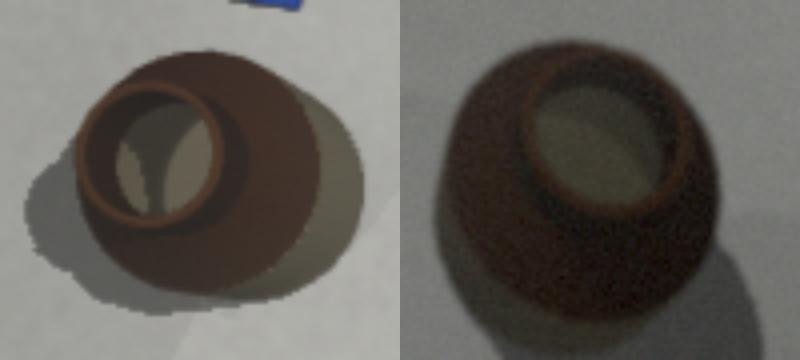

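View pics/crop.png

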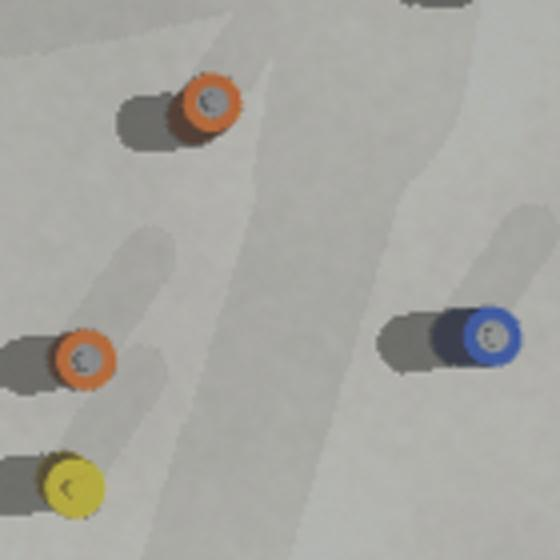

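The colour fits from both cameras agree: orange A (0.641,-0.196), orange B (0.497,-0.125), yellow (0.428,-0.120), blue (0.511,-0.351), mouth about (0.592,0.258). The crop confirms B's orange rim and steel nub, clear of the yellow one. I'll start with B and keep the tool orientation fixed. The first step is to move above B in 4 calls.

>>> play_rows:
  commands:
    - {"fingers":-1,"tx":0,"ty":0.175,"tz":-0.168,"ax":0,"ay":0,"az":0}
    - {"fingers":-1,"tx":0,"ty":0.175,"tz":-0.168,"ax":0,"ay":0,"az":0}
    - {"fingers":-1,"tx":0,"ty":0.175,"tz":-0.168,"ax":0,"ay":0,"az":0}
    - {"fingers":-1,"tx":0,"ty":0.175,"tz":-0.168,"ax":0,"ay":0,"az":0}
    - {"fingers":-1,"tx":0,"ty":0.175,"tz":-0.168,"ax":0,"ay":0,"az":0}

```text
time_s: 0.92
tcp_pos: [0.3241, 0.3889, 0.2418]
ee_rot: [[-0.001, -0.427, -0.904], [-0.001, -0.904, 0.427], [-1.0, 0.001, 0.0]]
wrist_force: [-1.0, -0.9, 0.0]
gripper_width: 1.003
```

>>> play_rows:
  commands:
    - {"fingers":-1,"tx":0,"ty":0.175,"tz":-0.168,"ax":0,"ay":0,"az":0}
    - {"fingers":-1,"tx":0,"ty":0.175,"tz":-0.168,"ax":0,"ay":0,"az":0}
    - {"fingers":-1,"tx":0,"ty":0.175,"tz":-0.168,"ax":0,"ay":0,"az":0}
    - {"fingers":-1,"tx":0,"ty":0.175,"tz":-0.168,"ax":0,"ay":0,"az":0}
    - {"fingers":-1,"tx":0,"ty":0.175,"tz":-0.168,"ax":0,"ay":0,"az":0}

```text
time_s: 1.33
tcp_pos: [0.3822, 0.2174, 0.2419]
ee_rot: [[-0.0, -0.427, -0.904], [-0.0, -0.904, 0.427], [-1.0, 0.0, 0.0]]
wrist_force: [-0.9, 0.6, 0.2]
gripper_width: 1.0
```

>>> play_rows:
  commands:
    - {"fingers":-1,"tx":0,"ty":0.175,"tz":-0.168,"ax":0,"ay":0,"az":0}
    - {"fingers":-1,"tx":0,"ty":0.175,"tz":-0.168,"ax":0,"ay":0,"az":0}
    - {"fingers":-1,"tx":0,"ty":0.175,"tz":-0.168,"ax":0,"ay":0,"az":0}
    - {"fingers":-1,"tx":0,"ty":0.175,"tz":-0.168,"ax":0,"ay":0,"az":0}
    - {"fingers":-1,"tx":0,"ty":0.175,"tz":-0.168,"ax":0,"ay":0,"az":0}

```text
time_s: 1.75
tcp_pos: [0.4411, 0.0454, 0.2419]
ee_rot: [[0.001, -0.428, -0.904], [-0.0, -0.904, 0.428], [-1.0, 0.0, -0.001]]
wrist_force: [-0.0, 0.9, -0.3]
gripper_width: 1.004
```

```bash
cat >> h.py <<'E'
def go(p):
    s=r.sense();R=np.array(s["ee_rot"]);d=np.array(p)-s["tcp_pos"]
    print(round(s["time_s"],2),np.round(s["tcp_pos"],4),"d",np.round(d,3),"t:",np.round(R.T@d/.75,4),"rows",round(np.linalg.norm(d)/.0417,1),"w",round(s["gripper_width"],3),"F",np.round(s["wrist_force"],1)); 
    return R
E
python3 -c "
from h import *
print(go([.497,-.125,.2]))"
```

```text
1.75 [0.4411 0.0454 0.2419] d [ 0.056 -0.17  -0.042] t: [ 0.0559  0.1734 -0.1646] rows 4.4 w 1.004 F [-0.   0.9 -0.3]
[[ 5.15878761e-04 -4.28005052e-01 -9.03776194e-01]
 [-3.43972406e-04 -9.03776337e-01  4.28004923e-01]
 [-9.99999808e-01  9.00754226e-05 -6.13460945e-04]]
```

>>> play_rows:
  commands:
    - {"fingers":-1,"tx":0,"ty":0.173,"tz":-0.165,"ax":0,"ay":0,"az":0}
    - {"fingers":-1,"tx":0,"ty":0.173,"tz":-0.165,"ax":0,"ay":0,"az":0}
    - {"fingers":-1,"tx":0,"ty":0.173,"tz":-0.165,"ax":0,"ay":0,"az":0}
    - {"fingers":-1,"tx":0,"ty":0.173,"tz":-0.165,"ax":0,"ay":0,"az":0}
    - {"fingers":-1,"tx":0,"ty":0.173,"tz":-0.165,"ax":0,"ay":0,"az":0}

```text
time_s: 2.17
tcp_pos: [0.4987, -0.1253, 0.2415]
ee_rot: [[0.001, -0.429, -0.904], [-0.001, -0.904, 0.429], [-1.0, 0.001, -0.001]]
wrist_force: [-0.3, -0.0, 0.2]
gripper_width: 0.998
```

>>> play_rows:
  commands:
    - {"fingers":-1,"tx":0.13,"ty":0,"tz":0,"ax":0,"ay":0,"az":0}
    - {"fingers":-1,"tx":0.13,"ty":0,"tz":0,"ax":0,"ay":0,"az":0}
    - {"fingers":-1,"tx":0.13,"ty":0,"tz":0,"ax":0,"ay":0,"az":0}
    - {"fingers":-1,"tx":0.13,"ty":0,"tz":0,"ax":0,"ay":0,"az":0}

```text
time_s: 2.5
tcp_pos: [0.4945, -0.1215, 0.1399]
ee_rot: [[-0.009, -0.426, -0.905], [0.0, -0.905, 0.426], [-1.0, 0.004, 0.009]]
wrist_force: [-0.4, -0.1, -0.1]
gripper_width: 0.998
```

```bash
python3 -c "
from h import *
go([.497,-.125,.045])
c=viewer.capture('wrist');save(c,'w1.png',s=1.5);M=np.array(c['mount']);print(M.round(3),c['fx'],c['cx'],c['cy'])
s=r.sense();R=np.array(s['ee_rot']);p=np.array(s['tcp_pos'])
im=np.array(c['image']);hsv=cv2.cvtColor(im,cv2.COLOR_RGB2HSV)
q,l,st,ce=cv2.connectedComponentsWithStats(cv2.inRange(hsv,(3,110,70),(14,255,255)))
for i in range(1,q):
  if st[i,4]<60: continue
  x,y,w,h=st[i,:4]
  u=(ce[i]-[c['cx'],c['cy']])/c['fx'];th=np.hypot(*u);d=np.r_[u/th*np.sin(th),np.cos(th)]
  o=R@M[:3,3]+p;d=R@M[:3,:3]@d
  print(st[i],ce[i].round(1),(o+d*(.055-o[2])/d[2]).round(3))
"
```

```text
2.5 [ 0.4945 -0.1215  0.1399] d [ 0.002 -0.004 -0.095] t: [ 0.1265  0.0023 -0.0061] rows 2.3 w 0.998 F [-0.4 -0.1 -0.1]
[[ 0.001 -0.298  0.955 -0.143]
 [ 1.     0.001 -0.    -0.001]
 [-0.001  0.955  0.298 -0.083]
 [ 0.     0.     0.     1.   ]] 297.3186396354542 253.0012617014888 190.9307462284783
[239   0  44  17 235] [259.    6.3] [ 0.638 -0.192  0.055]
[ 236  166   41   54 1386] [255.9 191.1] [ 0.505 -0.127  0.055]
```

View pics/w1.png

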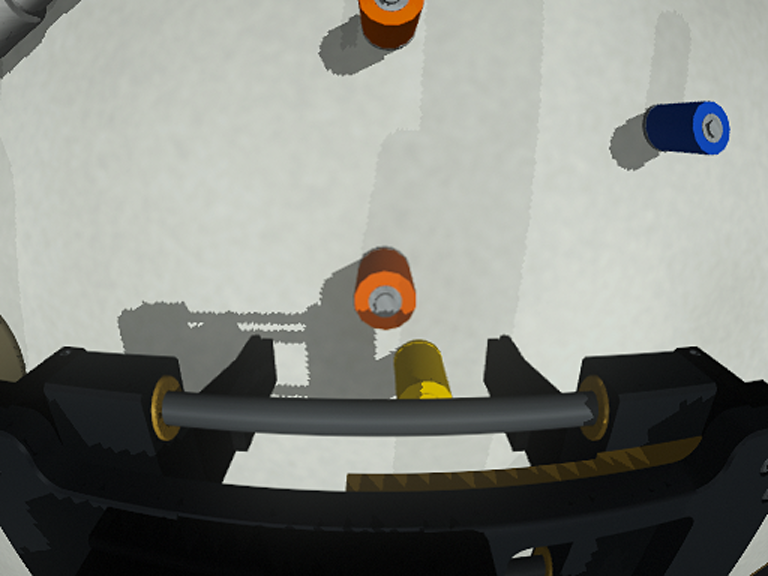

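The wrist view shows orange B's nub at (257,200), centred between the jaws, with the yellow one behind and not under either finger. I'll descend and close.

>>> play_rows:
  commands:
    - {"fingers":-1,"tx":0.06,"ty":0,"tz":0,"ax":0,"ay":0,"az":0}
    - {"fingers":-1,"tx":0.06,"ty":0,"tz":0,"ax":0,"ay":0,"az":0}
    - {"fingers":-1,"tx":0.06,"ty":0,"tz":0,"ax":0,"ay":0,"az":0}

```text
time_s: 2.8
tcp_pos: [0.4973, -0.1212, 0.0992]
ee_rot: [[-0.002, -0.424, -0.906], [-0.0, -0.906, 0.424], [-1.0, 0.001, 0.001]]
wrist_force: [0.5, -0.2, 0.6]
gripper_width: 0.998
```

```bash
python3 -c "
from h import *
go([.497,-.125,.045])"
```

```text
2.8 [ 0.4973 -0.1212  0.0992] d [-0.    -0.004 -0.054] t: [ 0.0723  0.0047 -0.0019] rows 1.3 w 0.998 F [ 0.5 -0.2  0.6]
```

>>> play_rows:
  commands:
    - {"fingers":-1,"tx":0.036,"ty":0.005,"tz":-0.002,"ax":0,"ay":0,"az":0}
    - {"fingers":-1,"tx":0.072,"ty":0.005,"tz":-0.002,"ax":0,"ay":0,"az":0}
    - {"fingers":-1,"tx":0.072,"ty":0.005,"tz":-0.002,"ax":0,"ay":0,"az":0}
    - {"fingers":-1,"tx":0.072,"ty":0.005,"tz":-0.002,"ax":0,"ay":0,"az":0}

```text
time_s: 3.13
tcp_pos: [0.4982, -0.1253, 0.0466]
ee_rot: [[0.001, -0.424, -0.906], [-0.001, -0.906, 0.424], [-1.0, -0.0, -0.001]]
wrist_force: [1.3, -0.3, 1.4]
gripper_width: 0.998
```

>>> play_rows:
  commands:
    - {"fingers":1,"tx":0,"ty":0,"tz":0,"ax":0,"ay":0,"az":0}
    - {"fingers":1,"tx":0,"ty":0,"tz":0,"ax":0,"ay":0,"az":0}
    - {"fingers":1,"tx":0,"ty":0,"tz":0,"ax":0,"ay":0,"az":0}
    - {"fingers":1,"tx":0,"ty":0,"tz":0,"ax":0,"ay":0,"az":0}
    - {"fingers":1,"tx":0,"ty":0,"tz":0,"ax":0,"ay":0,"az":0}

```text
time_s: 3.55
tcp_pos: [0.4975, -0.1253, 0.0459]
ee_rot: [[0.002, -0.425, -0.905], [0.0, -0.905, 0.425], [-1.0, -0.001, -0.001]]
wrist_force: [0.2, 0.7, -0.2]
gripper_width: 0.707
```

>>> play_rows:
  commands:
    - {"fingers":1,"tx":0,"ty":0,"tz":0,"ax":0,"ay":0,"az":0}
    - {"fingers":1,"tx":0,"ty":0,"tz":0,"ax":0,"ay":0,"az":0}
    - {"fingers":1,"tx":0,"ty":0,"tz":0,"ax":0,"ay":0,"az":0}
    - {"fingers":1,"tx":0,"ty":0,"tz":0,"ax":0,"ay":0,"az":0}
    - {"fingers":1,"tx":0,"ty":0,"tz":0,"ax":0,"ay":0,"az":0}

```text
time_s: 3.97
tcp_pos: [0.497, -0.1254, 0.045]
ee_rot: [[-0.0, -0.425, -0.905], [-0.0, -0.905, 0.425], [-1.0, 0.0, 0.0]]
wrist_force: [-0.4, 0.3, -0.1]
gripper_width: 0.385
```

Opening 0.385 × 87 = 33.5 mm, so the battery is gripped. I'll let the grip settle and lift.

>>> play_rows:
  commands:
    - {"fingers":1,"tx":0,"ty":0,"tz":0,"ax":0,"ay":0,"az":0}
    - {"fingers":1,"tx":0,"ty":0,"tz":0,"ax":0,"ay":0,"az":0}
    - {"fingers":1,"tx":-0.02,"ty":0,"tz":0,"ax":0,"ay":0,"az":0}
    - {"fingers":1,"tx":-0.05,"ty":0,"tz":0,"ax":0,"ay":0,"az":0}
    - {"fingers":1,"tx":-0.09,"ty":0,"tz":0,"ax":0,"ay":0,"az":0}

```text
time_s: 4.38
tcp_pos: [0.495, -0.1252, 0.111]
ee_rot: [[-0.006, -0.425, -0.905], [0.0, -0.905, 0.425], [-1.0, 0.002, 0.006]]
wrist_force: [-0.2, -0.4, -1.5]
gripper_width: 0.379
```

>>> play_rows:
  commands:
    - {"fingers":1,"tx":-0.05,"ty":0,"tz":0,"ax":0,"ay":0,"az":0}
    - {"fingers":1,"tx":-0.1,"ty":0,"tz":0,"ax":0,"ay":0,"az":0}
    - {"fingers":1,"tx":-0.15,"ty":0,"tz":0,"ax":0,"ay":0,"az":0}
    - {"fingers":1,"tx":-0.2,"ty":0,"tz":0,"ax":0,"ay":0,"az":0}
    - {"fingers":1,"tx":-0.25,"ty":0,"tz":0,"ax":0,"ay":0,"az":0}

```text
time_s: 4.8
tcp_pos: [0.4962, -0.1251, 0.3015]
ee_rot: [[-0.001, -0.425, -0.905], [0.001, -0.905, 0.425], [-1.0, -0.0, 0.001]]
wrist_force: [1.7, 1.1, -1.0]
gripper_width: 0.385
```

```bash
python3 -c "
from h import *
go([.592,.258,.3])"
```

```text
4.8 [ 0.4962 -0.1251  0.3015] d [ 0.096  0.383 -0.002] t: [ 0.0023 -0.5167  0.1015] rows 9.5 w 0.385 F [ 1.7  1.1 -1. ]
```

>>> play_rows:
  commands:
    - {"fingers":1,"tx":0,"ty":-0.034,"tz":0.007,"ax":0,"ay":0,"az":0}
    - {"fingers":1,"tx":0,"ty":-0.069,"tz":0.014,"ax":0,"ay":0,"az":0}
    - {"fingers":1,"tx":0,"ty":-0.103,"tz":0.02,"ax":0,"ay":0,"az":0}
    - {"fingers":1,"tx":0,"ty":-0.138,"tz":0.027,"ax":0,"ay":0,"az":0}
    - {"fingers":1,"tx":0,"ty":-0.172,"tz":0.034,"ax":0,"ay":0,"az":0}

```text
time_s: 5.22
tcp_pos: [0.5284, 0.0036, 0.2995]
ee_rot: [[-0.001, -0.425, -0.905], [0.0, -0.905, 0.425], [-1.0, 0.0, 0.001]]
wrist_force: [0.6, 0.2, -1.5]
gripper_width: 0.382
```

>>> play_rows:
  commands:
    - {"fingers":1,"tx":0,"ty":-0.034,"tz":0.007,"ax":0,"ay":0,"az":0}
    - {"fingers":1,"tx":0,"ty":-0.069,"tz":0.014,"ax":0,"ay":0,"az":0}
    - {"fingers":1,"tx":0,"ty":-0.103,"tz":0.02,"ax":0,"ay":0,"az":0}
    - {"fingers":1,"tx":0,"ty":-0.138,"tz":0.027,"ax":0,"ay":0,"az":0}
    - {"fingers":1,"tx":0,"ty":-0.172,"tz":0.034,"ax":0,"ay":0,"az":0}

```text
time_s: 5.63
tcp_pos: [0.5602, 0.1313, 0.2992]
ee_rot: [[-0.002, -0.425, -0.905], [-0.0, -0.905, 0.425], [-1.0, 0.001, 0.001]]
wrist_force: [0.5, -0.1, -1.4]
gripper_width: 0.38
```

>>> play_rows:
  commands:
    - {"fingers":1,"tx":0,"ty":-0.05,"tz":0.01,"ax":0,"ay":0,"az":0}
    - {"fingers":1,"tx":0,"ty":-0.1,"tz":0.02,"ax":0,"ay":0,"az":0}
    - {"fingers":1,"tx":0,"ty":-0.172,"tz":0.034,"ax":0,"ay":0,"az":0}
    - {"fingers":1,"tx":0,"ty":-0.172,"tz":0.034,"ax":0,"ay":0,"az":0}
    - {"fingers":1,"tx":0,"ty":-0.172,"tz":0.034,"ax":0,"ay":0,"az":0}

```text
time_s: 6.05
tcp_pos: [0.5921, 0.261, 0.2975]
ee_rot: [[-0.003, -0.422, -0.907], [-0.001, -0.907, 0.422], [-1.0, 0.002, 0.002]]
wrist_force: [0.9, -0.7, -1.3]
gripper_width: 0.384
```

```bash
python3 -c "
from h import *
go([.592,.258,.217])
c=viewer.capture('wrist');save(c,'w2.png',s=1.5)
M=np.array(c['mount']);s=r.sense();R=np.array(s['ee_rot']);p=np.array(s['tcp_pos'])
# predicted rim circle (outer) and battery foot in wrist image
def px(X):
    q=np.linalg.inv(M)@np.r_[R.T@(np.array(X)-p),1];th=np.arctan2(np.hypot(q[0],q[1]),q[2]);return np.array([c['cx'],c['cy']])+c['fx']*th*q[:2]/np.hypot(q[0],q[1])
im=np.array(c['image'])[:,:,::-1].copy();im=cv2.resize(im,None,fx=1.5,fy=1.5)
for rad,z,col,ctr in((.036,.19,(0,255,0),(.592,.258)),(.017,p[2]-.045,(255,255,0),p[:2])):
    pts=[px([ctr[0]+rad*np.cos(a),ctr[1]+rad*np.sin(a),z])*1.5 for a in np.linspace(0,6.28,60)]
    cv2.polylines(im,[np.int32(pts)],True,col,1)
cv2.imwrite('pics/w2.png',im)
"
```

```text
6.05 [0.5921 0.261  0.2975] d [-0.    -0.003 -0.081] t: [ 0.1074  0.0035 -0.0017] rows 1.9 w 0.384 F [ 0.9 -0.7 -1.3]
```

View pics/w2.png

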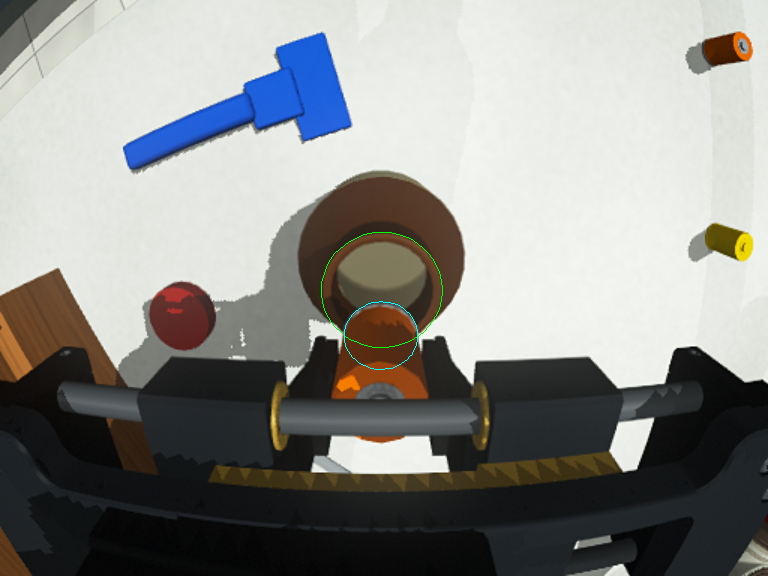

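The overlaid rim prediction (green) matches the seen rim to 2–3 px, about 2 mm, and the battery hangs straight. I'll lower the foot about 18 mm into the neck with the fingertips 8 mm above the rim.

>>> play_rows:
  commands:
    - {"fingers":1,"tx":0.03,"ty":0.0035,"tz":-0.002,"ax":0,"ay":0,"az":0}
    - {"fingers":1,"tx":0.06,"ty":0.0035,"tz":-0.002,"ax":0,"ay":0,"az":0}
    - {"fingers":1,"tx":0.09,"ty":0.0035,"tz":-0.002,"ax":0,"ay":0,"az":0}
    - {"fingers":1,"tx":0.107,"ty":0.0035,"tz":-0.002,"ax":0,"ay":0,"az":0}
    - {"fingers":1,"tx":0.107,"ty":0.0035,"tz":-0.002,"ax":0,"ay":0,"az":0}

```text
time_s: 6.52
tcp_pos: [0.5902, 0.252, 0.2158]
ee_rot: [[-0.008, -0.427, -0.904], [-0.004, -0.904, 0.427], [-1.0, 0.007, 0.005]]
wrist_force: [-0.4, 0.1, -2.3]
gripper_width: 0.383
```

>>> play_rows:
  commands:
    - {"fingers":1,"tx":0,"ty":0,"tz":0,"ax":0,"ay":0,"az":0}
    - {"fingers":1,"tx":0,"ty":0,"tz":0,"ax":0,"ay":0,"az":0}

```text
time_s: 6.68
tcp_pos: [0.5931, 0.254, 0.2213]
ee_rot: [[0.002, -0.425, -0.905], [0.001, -0.905, 0.425], [-1.0, -0.002, -0.002]]
wrist_force: [-0.3, -0.5, -0.2]
gripper_width: 0.38
```

```bash
python3 -c "
from h import *
go([.592,.258,.217])"
```

```text
6.68 [0.5931 0.254  0.2213] d [-0.001  0.004 -0.004] t: [ 0.0058 -0.0042  0.0037] rows 0.1 w 0.38 F [-0.3 -0.5 -0.2]
```

>>> play_rows:
  commands:
    - {"fingers":1,"tx":0.003,"ty":-0.005,"tz":0.003,"ax":0,"ay":0,"az":0}
    - {"fingers":1,"tx":0.003,"ty":-0.005,"tz":0.003,"ax":0,"ay":0,"az":0}
    - {"fingers":1,"tx":0.003,"ty":-0.005,"tz":0.003,"ax":0,"ay":0,"az":0}

```text
time_s: 6.93
tcp_pos: [0.5921, 0.2592, 0.2183]
ee_rot: [[0.001, -0.425, -0.905], [0.001, -0.905, 0.425], [-1.0, -0.001, -0.001]]
wrist_force: [-0.0, 0.4, -1.6]
gripper_width: 0.378
```

>>> play_rows:
  commands:
    - {"fingers":-1,"tx":0,"ty":0,"tz":0,"ax":0,"ay":0,"az":0}
    - {"fingers":-1,"tx":0,"ty":0,"tz":0,"ax":0,"ay":0,"az":0}
    - {"fingers":-1,"tx":0,"ty":0,"tz":0,"ax":0,"ay":0,"az":0}
    - {"fingers":-1,"tx":0,"ty":0,"tz":0,"ax":0,"ay":0,"az":0}
    - {"fingers":-1,"tx":0,"ty":0,"tz":0,"ax":0,"ay":0,"az":0}

```text
time_s: 7.35
tcp_pos: [0.5921, 0.2589, 0.2178]
ee_rot: [[0.0, -0.425, -0.905], [0.0, -0.905, 0.425], [-1.0, -0.0, -0.0]]
wrist_force: [0.3, -0.6, 0.9]
gripper_width: 0.676
```

>>> play_rows:
  commands:
    - {"fingers":-1,"tx":0,"ty":0,"tz":0,"ax":0,"ay":0,"az":0}
    - {"fingers":-1,"tx":0,"ty":0,"tz":0,"ax":0,"ay":0,"az":0}
    - {"fingers":-1,"tx":-0.03,"ty":0,"tz":0,"ax":0,"ay":0,"az":0}
    - {"fingers":-1,"tx":-0.06,"ty":0,"tz":0,"ax":0,"ay":0,"az":0}
    - {"fingers":-1,"tx":-0.11,"ty":0,"tz":0,"ax":0,"ay":0,"az":0}

```text
time_s: 7.77
tcp_pos: [0.5906, 0.2582, 0.2973]
ee_rot: [[-0.007, -0.425, -0.905], [-0.004, -0.905, 0.425], [-1.0, 0.006, 0.005]]
wrist_force: [0.4, 0.3, 0.3]
gripper_width: 0.982
```

```bash
python3 -c "
from h import *
go([.641,-.196,.3])
c=viewer.capture('wrist');save(c,'w3.png',s=1)"
```

```text
7.77 [0.5906 0.2582 0.2973] d [ 0.05  -0.454  0.003] t: [-0.0019  0.5196 -0.3183] rows 11.0 w 0.982 F [0.4 0.3 0.3]
```

View pics/w3.png

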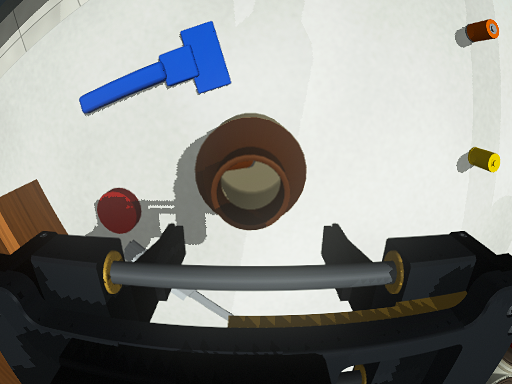

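The battery has left the jaws and isn't on the bench or the rim, and the jar at (250,180) hasn't moved. Next is A.

>>> play_rows:
  commands:
    - {"fingers":-1,"tx":0,"ty":0.173,"tz":-0.106,"ax":0,"ay":0,"az":0}
    - {"fingers":-1,"tx":0,"ty":0.173,"tz":-0.106,"ax":0,"ay":0,"az":0}
    - {"fingers":-1,"tx":0,"ty":0.173,"tz":-0.106,"ax":0,"ay":0,"az":0}
    - {"fingers":-1,"tx":0,"ty":0.173,"tz":-0.106,"ax":0,"ay":0,"az":0}
    - {"fingers":-1,"tx":0,"ty":0.173,"tz":-0.106,"ax":0,"ay":0,"az":0}

```text
time_s: 8.23
tcp_pos: [0.609, 0.103, 0.3006]
ee_rot: [[0.001, -0.43, -0.903], [-0.001, -0.903, 0.43], [-1.0, 0.0, -0.001]]
wrist_force: [0.3, 1.1, 0.6]
gripper_width: 1.003
```

>>> play_rows:
  commands:
    - {"fingers":-1,"tx":0,"ty":0.173,"tz":-0.106,"ax":0,"ay":0,"az":0}
    - {"fingers":-1,"tx":0,"ty":0.173,"tz":-0.106,"ax":0,"ay":0,"az":0}
    - {"fingers":-1,"tx":0,"ty":0.173,"tz":-0.106,"ax":0,"ay":0,"az":0}
    - {"fingers":-1,"tx":0,"ty":0.173,"tz":-0.106,"ax":0,"ay":0,"az":0}
    - {"fingers":-1,"tx":0,"ty":0.173,"tz":-0.106,"ax":0,"ay":0,"az":0}

```text
time_s: 8.65
tcp_pos: [0.6259, -0.048, 0.2999]
ee_rot: [[0.0, -0.43, -0.903], [-0.001, -0.903, 0.43], [-1.0, 0.001, -0.0]]
wrist_force: [0.6, 0.8, 0.4]
gripper_width: 1.0
```

>>> play_rows:
  commands:
    - {"fingers":-1,"tx":0,"ty":0.173,"tz":-0.106,"ax":0,"ay":0,"az":0}
    - {"fingers":-1,"tx":0,"ty":0.173,"tz":-0.106,"ax":0,"ay":0,"az":0}
    - {"fingers":-1,"tx":0,"ty":0.173,"tz":-0.106,"ax":0,"ay":0,"az":0}
    - {"fingers":-1,"tx":0,"ty":0.173,"tz":-0.106,"ax":0,"ay":0,"az":0}
    - {"fingers":-1,"tx":0,"ty":0.173,"tz":-0.106,"ax":0,"ay":0,"az":0}

```text
time_s: 9.07
tcp_pos: [0.6427, -0.1991, 0.2991]
ee_rot: [[-0.001, -0.43, -0.903], [-0.001, -0.903, 0.43], [-1.0, 0.001, 0.0]]
wrist_force: [-0.3, 0.4, -0.4]
gripper_width: 1.0
```

>>> play_rows:
  commands:
    - {"fingers":-1,"tx":0.05,"ty":0,"tz":0,"ax":0,"ay":0,"az":0}
    - {"fingers":-1,"tx":0.1,"ty":0,"tz":0,"ax":0,"ay":0,"az":0}
    - {"fingers":-1,"tx":0.15,"ty":0,"tz":0,"ax":0,"ay":0,"az":0}
    - {"fingers":-1,"tx":0.2,"ty":0,"tz":0,"ax":0,"ay":0,"az":0}
    - {"fingers":-1,"tx":0.22,"ty":0,"tz":0,"ax":0,"ay":0,"az":0}

```text
time_s: 9.48
tcp_pos: [0.6395, -0.1929, 0.1289]
ee_rot: [[-0.009, -0.425, -0.905], [0.003, -0.905, 0.425], [-1.0, 0.002, 0.009]]
wrist_force: [-1.7, -0.1, -0.6]
gripper_width: 1.001
```

>>> play_rows:
  commands:
    - {"fingers":-1,"tx":0.0,"ty":0,"tz":0,"ax":0,"ay":0,"az":0}
    - {"fingers":-1,"tx":0,"ty":0,"tz":0,"ax":0,"ay":0,"az":0}

```text
time_s: 9.65
tcp_pos: [0.6429, -0.194, 0.1347]
ee_rot: [[-0.001, -0.424, -0.906], [-0.0, -0.906, 0.424], [-1.0, 0.001, 0.001]]
wrist_force: [0.9, 1.1, 0.0]
gripper_width: 1.0
```

```bash
python3 -c "
from h import *
go([.641,-.196,.045])
c=viewer.capture('wrist');save(c,'w4.png',s=1)
c=viewer.capture('top');T=np.array(c['image'])[140:230,70:170]
w=cv2.imread('pics/w4.png');cv2.imwrite('pics/w4.png',np.hstack([w,cv2.resize(T[:,:,::-1],(280,384))]))"
```

```text
9.65 [ 0.6429 -0.194   0.1347] d [-0.002 -0.002 -0.09 ] t: [0.1196 0.0033 0.0011] rows 2.2 w 1.0 F [0.9 1.1 0. ]
```

View pics/w4.png

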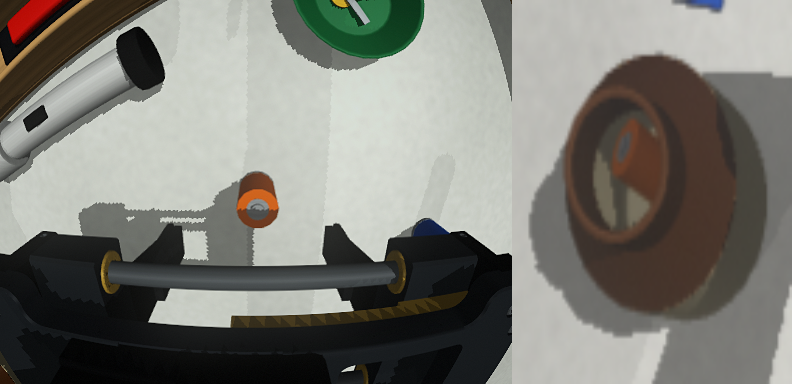

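The first battery is visible inside the jar, and the jar is unmoved. A is centred in the jaws at (257,205), and blue is well clear. I'll descend and grip.

>>> play_rows:
  commands:
    - {"fingers":-1,"tx":0.03,"ty":0.003,"tz":0.001,"ax":0,"ay":0,"az":0}
    - {"fingers":-1,"tx":0.06,"ty":0.003,"tz":0.001,"ax":0,"ay":0,"az":0}
    - {"fingers":-1,"tx":0.09,"ty":0.003,"tz":0.001,"ax":0,"ay":0,"az":0}
    - {"fingers":-1,"tx":0.118,"ty":0.003,"tz":0.001,"ax":0,"ay":0,"az":0}
    - {"fingers":-1,"tx":0.118,"ty":0.003,"tz":0.001,"ax":0,"ay":0,"az":0}

```text
time_s: 10.17
tcp_pos: [0.6394, -0.196, 0.0443]
ee_rot: [[-0.004, -0.426, -0.905], [0.001, -0.905, 0.426], [-1.0, 0.001, 0.004]]
wrist_force: [-0.9, -0.5, -0.9]
gripper_width: 1.002
```

>>> play_rows:
  commands:
    - {"fingers":-1,"tx":0,"ty":0,"tz":0,"ax":0,"ay":0,"az":0}
    - {"fingers":-1,"tx":0,"ty":0,"tz":0,"ax":0,"ay":0,"az":0}
    - {"fingers":-1,"tx":0,"ty":0,"tz":0,"ax":0,"ay":0,"az":0}

```text
time_s: 10.42
tcp_pos: [0.6428, -0.1967, 0.0494]
ee_rot: [[0.005, -0.424, -0.905], [-0.001, -0.905, 0.424], [-1.0, -0.001, -0.005]]
wrist_force: [0.1, -0.2, -0.5]
gripper_width: 0.997
```

```bash
python3 -c "
from h import *
go([.641,-.196,.045])"
```

```text
10.42 [ 0.6428 -0.1967  0.0494] d [-0.002  0.001 -0.004] t: [0.0059 0.0001 0.0026] rows 0.1 w 0.997 F [ 0.1 -0.2 -0.5]
```

>>> play_rows:
  commands:
    - {"fingers":1,"tx":0.003,"ty":0,"tz":0.002,"ax":0,"ay":0,"az":0}
    - {"fingers":1,"tx":0.003,"ty":0,"tz":0.002,"ax":0,"ay":0,"az":0}
    - {"fingers":1,"tx":0.003,"ty":0,"tz":0.002,"ax":0,"ay":0,"az":0}
    - {"fingers":1,"tx":0.003,"ty":0,"tz":0.002,"ax":0,"ay":0,"az":0}
    - {"fingers":1,"tx":0.003,"ty":0,"tz":0.002,"ax":0,"ay":0,"az":0}

```text
time_s: 10.83
tcp_pos: [0.6397, -0.196, 0.0445]
ee_rot: [[0.0, -0.425, -0.905], [-0.0, -0.905, 0.425], [-1.0, -0.0, -0.0]]
wrist_force: [0.0, -0.5, -0.1]
gripper_width: 0.706
```

>>> play_rows:
  commands:
    - {"fingers":1,"tx":0,"ty":0,"tz":0,"ax":0,"ay":0,"az":0}
    - {"fingers":1,"tx":0,"ty":0,"tz":0,"ax":0,"ay":0,"az":0}
    - {"fingers":1,"tx":0,"ty":0,"tz":0,"ax":0,"ay":0,"az":0}
    - {"fingers":1,"tx":0,"ty":0,"tz":0,"ax":0,"ay":0,"az":0}
    - {"fingers":1,"tx":0,"ty":0,"tz":0,"ax":0,"ay":0,"az":0}

```text
time_s: 11.25
tcp_pos: [0.6395, -0.196, 0.0442]
ee_rot: [[-0.0, -0.425, -0.905], [-0.0, -0.905, 0.425], [-1.0, 0.0, 0.0]]
wrist_force: [0.6, -0.7, -1.3]
gripper_width: 0.379
```

>>> play_rows:
  commands:
    - {"fingers":1,"tx":0,"ty":0,"tz":0,"ax":0,"ay":0,"az":0}
    - {"fingers":1,"tx":0,"ty":0,"tz":0,"ax":0,"ay":0,"az":0}
    - {"fingers":1,"tx":-0.02,"ty":0,"tz":0,"ax":0,"ay":0,"az":0}
    - {"fingers":1,"tx":-0.05,"ty":0,"tz":0,"ax":0,"ay":0,"az":0}
    - {"fingers":1,"tx":-0.09,"ty":0,"tz":0,"ax":0,"ay":0,"az":0}

```text
time_s: 11.67
tcp_pos: [0.6375, -0.1955, 0.1093]
ee_rot: [[-0.007, -0.425, -0.905], [0.001, -0.905, 0.425], [-1.0, 0.002, 0.007]]
wrist_force: [1.5, -0.2, -0.5]
gripper_width: 0.385
```

>>> play_rows:
  commands:
    - {"fingers":1,"tx":-0.05,"ty":0,"tz":0,"ax":0,"ay":0,"az":0}
    - {"fingers":1,"tx":-0.1,"ty":0,"tz":0,"ax":0,"ay":0,"az":0}
    - {"fingers":1,"tx":-0.15,"ty":0,"tz":0,"ax":0,"ay":0,"az":0}
    - {"fingers":1,"tx":-0.2,"ty":0,"tz":0,"ax":0,"ay":0,"az":0}
    - {"fingers":1,"tx":-0.25,"ty":0,"tz":0,"ax":0,"ay":0,"az":0}

```text
time_s: 12.08
tcp_pos: [0.6389, -0.1957, 0.3008]
ee_rot: [[-0.001, -0.425, -0.905], [0.001, -0.905, 0.425], [-1.0, -0.0, 0.001]]
wrist_force: [1.0, -0.1, -2.3]
gripper_width: 0.379
```

```bash
python3 -c "
from h import *
go([.592,.258,.3])"
```

```text
12.08 [ 0.6389 -0.1957  0.3008] d [-0.047  0.454 -0.001] t: [ 0.0014 -0.521   0.3136] rows 10.9 w 0.379 F [ 1.  -0.1 -2.3]
```

>>> play_rows:
  commands:
    - {"fingers":1,"tx":0,"ty":-0.035,"tz":0.021,"ax":0,"ay":0,"az":0}
    - {"fingers":1,"tx":0,"ty":-0.07,"tz":0.042,"ax":0,"ay":0,"az":0}
    - {"fingers":1,"tx":0,"ty":-0.105,"tz":0.063,"ax":0,"ay":0,"az":0}
    - {"fingers":1,"tx":0,"ty":-0.14,"tz":0.084,"ax":0,"ay":0,"az":0}
    - {"fingers":1,"tx":0,"ty":-0.174,"tz":0.105,"ax":0,"ay":0,"az":0}

```text
time_s: 12.5
tcp_pos: [0.623, -0.0429, 0.2987]
ee_rot: [[-0.001, -0.425, -0.905], [0.0, -0.905, 0.425], [-1.0, 0.0, 0.001]]
wrist_force: [0.6, -0.2, -2.0]
gripper_width: 0.382
```

>>> play_rows:
  commands:
    - {"fingers":1,"tx":0,"ty":-0.035,"tz":0.021,"ax":0,"ay":0,"az":0}
    - {"fingers":1,"tx":0,"ty":-0.07,"tz":0.042,"ax":0,"ay":0,"az":0}
    - {"fingers":1,"tx":0,"ty":-0.105,"tz":0.063,"ax":0,"ay":0,"az":0}
    - {"fingers":1,"tx":0,"ty":-0.14,"tz":0.084,"ax":0,"ay":0,"az":0}
    - {"fingers":1,"tx":0,"ty":-0.174,"tz":0.105,"ax":0,"ay":0,"az":0}

```text
time_s: 12.92
tcp_pos: [0.6071, 0.1088, 0.2987]
ee_rot: [[-0.001, -0.425, -0.905], [0.0, -0.905, 0.425], [-1.0, 0.0, 0.001]]
wrist_force: [-0.0, 0.1, -0.5]
gripper_width: 0.382
```

>>> play_rows:
  commands:
    - {"fingers":1,"tx":0,"ty":-0.04,"tz":0.024,"ax":0,"ay":0,"az":0}
    - {"fingers":1,"tx":0,"ty":-0.08,"tz":0.048,"ax":0,"ay":0,"az":0}
    - {"fingers":1,"tx":0,"ty":-0.12,"tz":0.072,"ax":0,"ay":0,"az":0}
    - {"fingers":1,"tx":0,"ty":-0.16,"tz":0.096,"ax":0,"ay":0,"az":0}
    - {"fingers":1,"tx":0,"ty":-0.173,"tz":0.104,"ax":0,"ay":0,"az":0}

```text
time_s: 13.33
tcp_pos: [0.5913, 0.2622, 0.298]
ee_rot: [[-0.001, -0.421, -0.907], [0.001, -0.907, 0.421], [-1.0, -0.0, 0.002]]
wrist_force: [0.3, 0.1, -2.3]
gripper_width: 0.384
```

>>> play_rows:
  commands:
    - {"fingers":1,"tx":0,"ty":0,"tz":0,"ax":0,"ay":0,"az":0}
    - {"fingers":1,"tx":0,"ty":0,"tz":0,"ax":0,"ay":0,"az":0}
    - {"fingers":1,"tx":0,"ty":0,"tz":0,"ax":0,"ay":0,"az":0}

```text
time_s: 13.58
tcp_pos: [0.5923, 0.257, 0.299]
ee_rot: [[-0.001, -0.425, -0.905], [-0.001, -0.905, 0.425], [-1.0, 0.001, 0.0]]
wrist_force: [0.5, 0.5, -2.1]
gripper_width: 0.384
```

```bash
python3 -c "
from h import *
go([.592,.258,.218])"
```

```text
13.58 [0.5923 0.257  0.299 ] d [-0.     0.001 -0.081] t: [ 0.108  -0.0012  0.0009] rows 1.9 w 0.384 F [ 0.5  0.5 -2.1]
```

>>> play_rows:
  commands:
    - {"fingers":1,"tx":0.025,"ty":-0.001,"tz":0,"ax":0,"ay":0,"az":0}
    - {"fingers":1,"tx":0.05,"ty":-0.001,"tz":0,"ax":0,"ay":0,"az":0}
    - {"fingers":1,"tx":0.075,"ty":-0.001,"tz":0,"ax":0,"ay":0,"az":0}
    - {"fingers":1,"tx":0.095,"ty":-0.001,"tz":0,"ax":0,"ay":0,"az":0}
    - {"fingers":1,"tx":0.107,"ty":-0.001,"tz":0,"ax":0,"ay":0,"az":0}

```text
time_s: 14.0
tcp_pos: [0.5922, 0.2564, 0.217]
ee_rot: [[-0.003, -0.427, -0.904], [-0.002, -0.904, 0.427], [-1.0, 0.003, 0.002]]
wrist_force: [-0.6, 0.2, -2.1]
gripper_width: 0.383
```

>>> play_rows:
  commands:
    - {"fingers":1,"tx":0,"ty":0,"tz":0,"ax":0,"ay":0,"az":0}
    - {"fingers":1,"tx":0,"ty":0,"tz":0,"ax":0,"ay":0,"az":0}
    - {"fingers":1,"tx":0,"ty":0,"tz":0,"ax":0,"ay":0,"az":0}
    - {"fingers":1,"tx":0,"ty":0,"tz":0,"ax":0,"ay":0,"az":0}

```text
time_s: 14.33
tcp_pos: [0.5934, 0.2586, 0.2206]
ee_rot: [[0.002, -0.425, -0.905], [0.001, -0.905, 0.425], [-1.0, -0.002, -0.002]]
wrist_force: [-0.5, -0.1, -1.6]
gripper_width: 0.386
```

On target, so I release and retreat.

>>> play_rows:
  commands:
    - {"fingers":-1,"tx":0,"ty":0,"tz":0,"ax":0,"ay":0,"az":0}
    - {"fingers":-1,"tx":0,"ty":0,"tz":0,"ax":0,"ay":0,"az":0}
    - {"fingers":-1,"tx":0,"ty":0,"tz":0,"ax":0,"ay":0,"az":0}
    - {"fingers":-1,"tx":0,"ty":0,"tz":0,"ax":0,"ay":0,"az":0}
    - {"fingers":-1,"tx":0,"ty":0,"tz":0,"ax":0,"ay":0,"az":0}

```text
time_s: 14.75
tcp_pos: [0.5928, 0.2587, 0.2195]
ee_rot: [[0.001, -0.425, -0.905], [0.0, -0.905, 0.425], [-1.0, -0.001, -0.0]]
wrist_force: [-0.4, 0.2, -0.5]
gripper_width: 0.678
```

>>> play_rows:
  commands:
    - {"fingers":-1,"tx":0,"ty":0,"tz":0,"ax":0,"ay":0,"az":0}
    - {"fingers":-1,"tx":0,"ty":0,"tz":0,"ax":0,"ay":0,"az":0}
    - {"fingers":-1,"tx":-0.03,"ty":0,"tz":0,"ax":0,"ay":0,"az":0}
    - {"fingers":-1,"tx":-0.06,"ty":0,"tz":0,"ax":0,"ay":0,"az":0}
    - {"fingers":-1,"tx":-0.11,"ty":0,"tz":0,"ax":0,"ay":0,"az":0}

```text
time_s: 15.17
tcp_pos: [0.5912, 0.2579, 0.2988]
ee_rot: [[-0.007, -0.425, -0.905], [-0.004, -0.905, 0.425], [-1.0, 0.006, 0.005]]
wrist_force: [0.5, 0.4, -1.6]
gripper_width: 0.977
```

>>> play_rows:
  commands:
    - {"fingers":-1,"tx":0,"ty":0.17,"tz":0.04,"ax":0,"ay":0,"az":0}
    - {"fingers":-1,"tx":0,"ty":0.17,"tz":0.04,"ax":0,"ay":0,"az":0}
    - {"fingers":-1,"tx":0,"ty":0.17,"tz":0.04,"ax":0,"ay":0,"az":0}
    - {"fingers":-1,"tx":0,"ty":0.17,"tz":0.04,"ax":0,"ay":0,"az":0}
    - {"fingers":-1,"tx":0,"ty":0.17,"tz":0.04,"ax":0,"ay":0,"az":0}

```text
time_s: 15.58
tcp_pos: [0.51, 0.154, 0.3028]
ee_rot: [[0.001, -0.426, -0.905], [0.001, -0.905, 0.426], [-1.0, -0.001, -0.001]]
wrist_force: [0.3, -0.1, 0.1]
gripper_width: 0.997
```

>>> play_rows:
  commands:
    - {"fingers":-1,"tx":0,"ty":0.17,"tz":0.04,"ax":0,"ay":0,"az":0}
    - {"fingers":-1,"tx":0,"ty":0.17,"tz":0.04,"ax":0,"ay":0,"az":0}
    - {"fingers":-1,"tx":0,"ty":0.17,"tz":0.04,"ax":0,"ay":0,"az":0}
    - {"fingers":-1,"tx":0,"ty":0.17,"tz":0.04,"ax":0,"ay":0,"az":0}
    - {"fingers":-1,"tx":0,"ty":0.17,"tz":0.04,"ax":0,"ay":0,"az":0}

```text
time_s: 16.0
tcp_pos: [0.4298, 0.0525, 0.3023]
ee_rot: [[0.002, -0.426, -0.905], [0.001, -0.905, 0.426], [-1.0, -0.002, -0.001]]
wrist_force: [-0.3, 0.1, 0.2]
gripper_width: 0.999
```

```bash
python3 m.py; python3 -c "
from h import *
go([0,0,0])"
```

```text
top orange [ 99 168  26  29 330] [114.6 179. ] z.058/.03: [0.606 0.29 ] [0.609 0.298]
top yellow [291 253  15  17 190] [297.9 261. ] z.058/.03: [ 0.428 -0.119] [ 0.426 -0.121]
top blue [396 217  14  14 118] [402.2 223.6] z.058/.03: [ 0.512 -0.351] [ 0.512 -0.36 ]
scene orange [103 251  21  35 345] [113.1 270.1] z.058/.03: [ 0.898 -0.08 ] [ 0.902 -0.094]
scene orange [310 309  13  19 178] [315.9 316.2] z.058/.03: [0.575 0.236] [0.569 0.233]
scene yellow [274 164  12  20 160] [280.  172.4] z.058/.03: [ 0.432 -0.11 ] [ 0.42  -0.126]
scene yellow [126 167   7  14  68] [128.2 174.6] z.058/.03: [ 0.776 -0.318] [ 0.776 -0.34 ]
scene blue [207 125  10   7  61] [211.3 128. ] z.058/.03: [ 0.51  -0.351] [ 0.501 -0.375]
top mouth [0.58935424 0.25791696 0.19      ]
scene mouth [0.59578795 0.25932078 0.19      ]
16.1 [0.4314 0.054  0.302 ] d [-0.431 -0.054 -0.302] t: [0.4017 0.3099 0.4906] rows 12.7 w 1.0 F [-0.5 -0.3 -0.1]
```

View pics/jar.png

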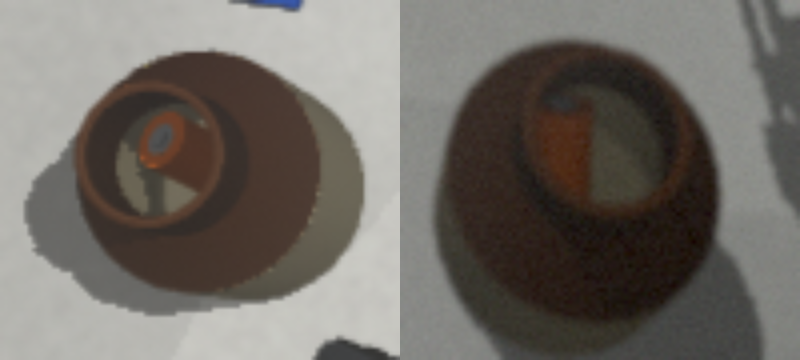

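No orange battery is left on the bench, the jar rim pixels are unchanged, and blue is unmoved. One battery shows standing or leaning inside, so I triangulate its nub to check its depth.

```bash
python3 -c "
from h import *
a=viewer.capture('top');b=viewer.capture('scene')
P=lambda c:np.diag([1,1,1])@np.array([[c['fx'],0,c['cx']],[0,c['fy'],c['cy']],[0,0,1]])@np.c_[c['R'],c['t']]
X=cv2.triangulatePoints(P(a),P(b),np.float64([[110],[174.3]]),np.float64([[315],[305.7]]));print('nub',(X[:3]/X[3]).ravel().round(3))
for c,n in((a,'top'),(b,'scene')): print(n,[(np.round(f['uv'],1).tolist(),round(f['score'],2)) for f in spotter.find_in('spent1_center',c)])
"
```

```text
nub [0.601 0.246 0.203]
top [([298.1, 257.7], 0.67), ([116.6, 176.3], 0.55)]
scene [([278.6, 175.3], 0.72)]
```

The triangulated z of 0.203 can't be right for something seen through the mouth, so the two views probably show different features. I'll look straight down the neck with the wrist camera.

>>> play_rows:
  commands:
    - {"fingers":-1,"tx":0,"ty":-0.17,"tz":0.016,"ax":0,"ay":0,"az":0}
    - {"fingers":-1,"tx":0,"ty":-0.17,"tz":0.016,"ax":0,"ay":0,"az":0}
    - {"fingers":-1,"tx":0,"ty":-0.17,"tz":0.016,"ax":0,"ay":0,"az":0}
    - {"fingers":-1,"tx":0,"ty":-0.17,"tz":0.016,"ax":0,"ay":0,"az":0}
    - {"fingers":-1,"tx":0,"ty":-0.17,"tz":0.016,"ax":0,"ay":0,"az":0}

```text
time_s: 16.72
tcp_pos: [0.4742, 0.1763, 0.3001]
ee_rot: [[-0.002, -0.422, -0.907], [-0.001, -0.907, 0.422], [-1.0, 0.002, 0.001]]
wrist_force: [0.1, 0.3, -0.7]
gripper_width: 1.0
```

>>> play_rows:
  commands:
    - {"fingers":-1,"tx":0,"ty":-0.1,"tz":0.01,"ax":0,"ay":0,"az":0}
    - {"fingers":-1,"tx":0,"ty":-0.168,"tz":0.016,"ax":0,"ay":0,"az":0}
    - {"fingers":-1,"tx":0,"ty":-0.168,"tz":0.016,"ax":0,"ay":0,"az":0}
    - {"fingers":-1,"tx":0,"ty":-0.168,"tz":0.016,"ax":0,"ay":0,"az":0}
    - {"fingers":-1,"tx":0,"ty":-0.168,"tz":0.016,"ax":0,"ay":0,"az":0}

```text
time_s: 17.13
tcp_pos: [0.5162, 0.294, 0.2999]
ee_rot: [[-0.002, -0.424, -0.906], [-0.002, -0.906, 0.424], [-1.0, 0.003, 0.001]]
wrist_force: [-0.2, -1.0, -0.2]
gripper_width: 1.003
```

```bash
python3 -c "
from h import *
go([.517,.293,.302])
c=viewer.capture('wrist');save(c,'w5.png',s=1.5)"
```

```text
17.13 [0.5162 0.294  0.2999] d [ 0.001 -0.001  0.002] t: [-0.0029  0.0008 -0.0015] rows 0.1 w 1.003 F [-0.2 -1.  -0.2]
```

View pics/w5.png

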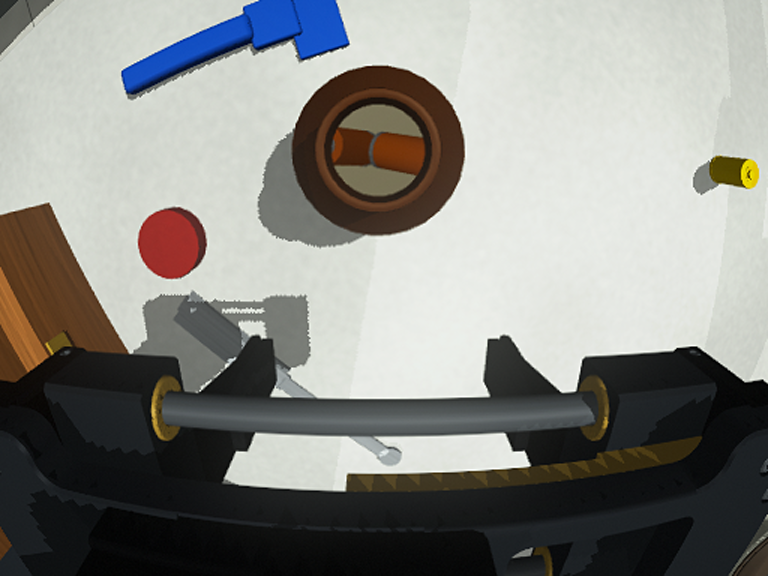

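The view down the neck shows both orange batteries low in the jar, end to end around (380,148). Their apparent width of about 36 px matches the floor depth, about 34 px expected. The arm touches nothing, so I hand in.

>>> play_rows:
  commands:
    - {"fingers":-1,"tx":0,"ty":0,"tz":0,"ax":0,"ay":0,"az":0}
    - {"fingers":-1,"tx":0,"ty":0,"tz":0,"ax":0,"ay":0,"az":0}
    - {"fingers":-1,"tx":0,"ty":0,"tz":0,"ax":0,"ay":0,"az":0}
    - {"fingers":-1,"tx":0,"ty":0,"tz":0,"ax":0,"ay":0,"az":0}

```text
time_s: 17.52
tcp_pos: [0.5159, 0.2919, 0.3023]
ee_rot: [[0.001, -0.426, -0.905], [0.001, -0.905, 0.426], [-1.0, -0.001, -0.0]]
wrist_force: [0.3, 0.8, 0.4]
gripper_width: 0.997
```

```bash
python3 -c "
from h import *
print(job.finish_job())"
```

```text
the job is handed in; nothing more can be done
None
```

Both spent (orange) batteries are down inside the jar, and I handed the job in at about 17.5 s. No verdict was reported. I gripped each one near its top, lowered its foot about 15–18 mm into the neck and let it go.

**Last checks:**
- **Orange batteries:** the wrist camera looking down the neck showed both lying end to end near the jar floor. Their apparent width fits that depth.
- **Jar and other batteries:** in the top and scene images, the jar's rim had not visibly moved. The blue battery measured within 1 mm of its start. The yellow look-alike read the same in the top view; its scene reading shifted a few mm because its colour patch came out larger.
- **Robot:** the gripper was open and clear of everything, with no contact force.

**Checks that disagreed:**
- **Height check:** triangulating a battery nub between the top and scene views gave 0.203 m, above the rim, which is not possible. I took it as mismatched points, and the look down the neck showed the battery deep in the jar.
- **Battery finder:** it also reported the yellow battery as a spent one. I rejected that by colour.

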